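# Press an angle bracket against the jig's fence and hold it for fastening

## Robot

A 7-joint arm with a two-finger parallel gripper is mounted at the origin on the work surface; the furniture and walls round the work are solid. World frame = base frame: x ahead of the robot, y to its left, z up, the work surface at z = 0. Lengths are in m, angles in rad, forces in N, time in s.
With the tool pointing down it reaches from about 0.425 to 0.925 m from the base axis. Payload 6.8 kg.
Tool frame: the origin (TCP) lies at the very end of the fingers, on their centre line; the grasp point (between the pads) lies 19 mm behind it; z points along the fingers, y is the line along which they close (so a half turn about z gives the same grasp; the last joint's range is limited). The gripper opens to 85 mm and grips with 20 to 120 N. Pads are 22 mm wide; open, the fingers measure 114 mm over their backs; the gripper's body (76 mm by 85 mm) begins 54 mm behind the grasp point. The pads swing forward as they close: fully open they stand 13 mm farther back than shut.
Start: joints at [1.03, 0.477, 0.022, 1.555, -0.011, 1.109, -0.083], TCP at [0.283, -0.613, 0.231] pointing down, gripper open.
Joint ranges: [-2.96, 2.96], [-0.34, 2.1], [-1.41, 1.46], [0.24, 2.44], [-1.37, 4.51], [0.17, 1.92], [-2.96, 2.96]. Speed limits (rad/s): [2.39, 2.39, 3.14, 3.14, 3.14, 3.14, 3.14].

## Interface

Orientations are given as a 3x3 rotation matrix whose columns are the frame's x, y, z axes.
In Python, from plant import robot gives the robot as it stands.
- The arm moves only by the tool apply_moves, never from a script. Its argument "targets" is a list of rows, each a list of 3 entries, a list of its own where there are three numbers: the shift along the tool's x, y, z in m, then the turn about the tool's z in degrees, then the closure, from -1 (fully open) to 1 (shut). In form: [[[x, y, z], yaw, grip], ...]. A call has 1 to 20 rows; each row is the pose to reach, as a shift and turn from the pose commanded when the call began, along the tool's axes at that moment; what a row does not reach only later rows make up. A row lasts 1/10 s, in which the tool goes at most 50 mm and 8.59 degrees, less where a joint would pass 70% of its speed; a pose out of reach is approached as far as the arm can. A call with a gripper value outside its range is refused whole. The fingers move at their own pace and stop on an object; "force" is the grip in N (left out, the last holds). Time passes only in rows, so rows that repeat a pose let the fingers close. It gives the time, the measured TCP pose, the force, the opening and the grip force at its end, in the units of the state.
- robot.observe(): the state, without advancing time (a new reading comes with each control period).
- robot.camera(name): name is "scene" or "top" or "wrist"; returns (picture, depth): 384x512x3 uint8, red, green, blue; 384x512 float32, m along the optical axis (not along the pixel's ray), 0 where there is no reading.
- robot.camera_model(name): a dict with "fovy" (degrees; the focal length in pixels is half the picture's height over the tangent of half this angle, whatever the lens; pixels are square), "cx", "cy" (the principal point, pixels), "origin" and "rotation" of the camera in the world. Camera axes: x right, y down, z forward; pixel columns grow to the right and rows downward; lengths in m; the calibration is good to about 2 mm. The wrist camera is an equidistant fisheye: a pixel r from the principal point sees the ray r / f radians off the axis. A picture is of the moment at which its call begins: read the wrist's pose just before it. camera_model takes no time and is no camera call; for the wrist camera it gives the pose at the moment of the call.
- robot.hand_in(): hands the job in; it is judged then, once.
The state is a dict: "t": time; "joint_pos": joint angles; "qvel": joint speeds; "tau": joint torques, N m; "tcp_pos": TCP position; "eef_rot": TCP orientation; "contact_force": force on the tool from outside, world axes, zero at the start; "ft_torque": the same for the moment, N m; "finger_gap": finger opening in m; "gripper_force": force on a finger pad.
Only numpy, scipy, OpenCV 4.12 (cv2) and the standard library are available. Lean on these libraries where they do the work, as an engineer would, in place of code of your own. Each camera call takes 0.05 s, during which the arm holds its last target. There are 200 camera calls.

## Task

A colleague is about to screw the steel angle bracket to the fence of the small jig: free the jig's sliding carriage by turning its clamp knob about a quarter turn anticlockwise (seen from above), then slide the carriage towards the fence so that its spring plunger pushes the bracket up flush against the fence. Finish while still holding the carriage there, the bracket pressed on the fence with a steady force of about 10 N (spring plunger sunk about 25 mm, never bottomed out), the clamp left free and your hand off the bracket, since you are the third hand until the screws are in. Leave the screwdriver, the kitchen timer and the tin where they are.

Things in the scene. Friction and masses are not known exactly. Their poses are not given: they have to be found in the camera images.
- jig: fixed aluminium base plate, 340 mm long (its x) x 116 mm wide (its y) x 12 mm thick, with two low steel guide rails (tops 25 mm above the bench) along its x; origin: centre of the underside, on the bench. Its +x axis points from the carriage to the fence, z up. A tall coffee mill stands left of the robot's base (x up to 0.25 m, y from 0.19 m, 0.9 m high): keep the arm's shoulder clear.
- fence: fixed upright aluminium plate across the +x end of the jig, 116 mm wide, its top 74 mm above the bench; same frame as the jig (origin at the jig's origin, axes alike). Its face towards the carriage is the plane x = 130 mm of the jig.
- carriage: grey block 60 mm long (x) x 112 mm wide (y), top 47.5 mm above the bench, slides only along the jig's x on the rails; origin: its centre in plan, at bench height; axes as the jig's. Held fast by the clamp: do not force it; runs easily (1 to 2 N) when freed, up to jig x = 80 mm. With the bracket flush, the plunger touches it at carriage jig x = 37 mm; 10 N at 62 mm.
- clamp_knob (a joint): angle of the clamp knob, rad: starts tight at 0 to 0.2, grows anticlockwise seen from above, end stop at 1.5. The clamp lets go of the rail at about 0.7 and counts as free above 1.0. Needs about 0.15 N m; stays where it is left.
- knob_grip (a point): grasp point of the clamp knob, on its axis, 71.5 mm above the bench. Black upright bar 46 mm long (this frame's x) x 12 mm thick (its y) x 24 mm tall (57.5 to 81.5 mm above the bench); the frame turns with it. At knob angle 0 the bar lies 0.67 rad anticlockwise of the jig's x. Pinch it from above across its thickness; the freed carriage can be slid and held by it.
- plunger (a joint): how far the spring plunger on the carriage's front is pushed in, m: 0 to 0.040 (bottomed out). A steel rod of 12 mm with a black pad (8 mm thick, 40 mm wide, 20 to 44 mm above the bench) whose front face stands 88 mm ahead of the carriage centre when out. The spring gives 0.4 N per mm: 10 N at 0.025.
- bracket: loose steel angle bracket, 0.15 kg or so, lying in the channel between the rails in front of the fence: foot 35 mm (x) x 64 mm (y) x 5 mm thick, upright 5 mm thick and 48 mm tall along its +x edge; origin: centre of the foot's underside, +x towards the fence. It starts short of the fence and a little askew. The pad passes over the foot and pushes the upright.
- bracket_face (a point): centre of the bracket's upright face that must lie against the fence, 17.5 mm ahead of the bracket's origin and 24 mm above its underside; axes as the bracket's.
- screwdriver: bystander: screwdriver with a yellow handle, 192 mm long, lying on the bench; origin at its middle, on the bench.
- timer: bystander: round kitchen timer, 63 mm across, 38 mm tall; origin: centre of the underside.
- tin: bystander: round white sample tin with a black lid, 64 mm across, 58 mm tall; origin: centre of the underside.
Things that resemble listed ones, but are neither listed nor needed, are in the scene too. Leave any black look-alike of the bracket alone.

How it is judged:
On the way:
1. the clamp knob is turned to free while the carriage is still where it stood (within 15 mm) (value of joint clamp_knob above 1 rad and distance of carriage from where it was at the start of the episode below 0.015 m), for 0.2 s.
At the end, for the whole second after the job is handed in: Bracket flush on the fence (2.5 mm, 0.04 rad) and pressed on it with 6 to 14 N by the plunger, which is not bottomed out; knob still free (above 1.0 rad); the robot holds the carriage, does not touch the bracket, and the bracket is still (contact force between bracket and fence between 6 and 14 N and x of bracket_face in the frame of jig above 0.1275 m and angle between the x axis of bracket and the x axis of jig, either way round below 0.04 rad and z of bracket_face in the frame of jig below 0.039 m and contact force between carriage and bracket above 5 N and value of joint plunger below 0.0385 m and value of joint clamp_knob above 1 rad and contact force between any of the fingers, the arm and carriage above 3 N and contact force between each of the fingers, the arm and bracket below 0.5 N and linear speed of bracket below 0.01 m/s); the arm keeps its last pose, push and grip.
It fails at once if the bracket is pressed on the fence with more than 22 N (contact force between bracket and fence above 22 N).
It fails at once if the carriage is forced along more than 10 mm while its clamp is tight (value of joint clamp_knob below 0.6 rad and distance of carriage from where it was at the start of the episode above 0.01 m).
It fails at once if the screwdriver is moved by more than 20 mm (distance of screwdriver from where it was at the start of the episode above 0.02 m).
It fails at once if the timer is moved by more than 20 mm (distance of timer from where it was at the start of the episode above 0.02 m).
It fails at once if the tin is moved by more than 20 mm (distance of tin from where it was at the start of the episode above 0.02 m).
It also fails if it takes over 38 s, if anything falls off the work surface, if the arm or the gripper's body presses on something with over 40 N, if the wrist force passes 120 N, or if a joint passes its speed limit or range.

## Working session

There is one attempt and no reset: what is moved stays moved. The work goes in short steps, Python scripts to look and compute and a tool call to move; the robot and the scene stay as the last step left them, time stands still between calls to the robot, and variables do not carry over. Pictures are saved under pics/ and viewed, at most 10 in all, crops included, and the job is handed in when it is done.

Besides the shell and the picture viewer there is one more tool, called after "Request:" as a command line: name --argument value ..., lists and objects as JSON in quotes. apply_moves: Moves the arm, as the interface text tells. Its arguments: {"type":"object","properties":{"targets":{"type":"array"},"force":{"type":"number"}},"required":["targets"]}

```bash
mkdir -p pics; ls
cat > h.py <<'E'
import numpy as np, cv2
from plant import robot
def grab(n):
    m=robot.camera_model(n); p,d=robot.camera(n); return m,p,d
def pts(m,d):
    h,w=d.shape; f=h/2/np.tan(np.radians(m["fovy"])/2)
    v,u=np.mgrid[:h,:w]
    P=np.stack([(u-m["cx"])/f*d,(v-m["cy"])/f*d,d],-1)
    return P@np.array(m["rotation"]).T+np.array(m["origin"])
E
python3 - <<'E'
from h import *
for n in("scene","top"):
    m,p,d=grab(n); np.savez(n+".npz",p=p,d=d,X=pts(m,d)); print(n,m)
    cv2.imwrite(f"pics/{n}0.png",p[...,::-1])
o=robot.observe();print(o["t"],o["tcp_pos"],o["eef_rot"],o["contact_force"],o["finger_gap"])
E
```

```text
pics
scene {'fovy': 45.685337638457966, 'cx': 264.55156770278063, 'cy': 197.6060986851401, 'origin': array([-0.14240194, -1.16260303,  0.6111291 ]), 'rotation': array([[ 0.84932344, -0.22791207,  0.4761363 ],
       [-0.52787125, -0.36451517,  0.76712491],
       [-0.00127812, -0.90287584, -0.42989951]])}
top {'fovy': 52.6720553088451, 'cx': 250.85826885248142, 'cy': 188.4396899259494, 'origin': array([ 0.27295221, -0.20229621,  0.93527343]), 'rotation': array([[-0.06077903, -0.97114154,  0.23062961],
       [-0.99814661,  0.05983836, -0.01107778],
       [-0.0030424 , -0.23087546, -0.97297855]])}
0.1 [ 0.28288472 -0.61228859  0.23042985] [[ 9.07775250e-01  4.19456118e-01 -8.13088607e-04]
 [ 4.19456882e-01 -9.07774142e-01  1.42497887e-03]
 [-1.40384707e-04 -1.63461616e-03 -9.99998654e-01]] [-0.0081297  -0.54921268  0.17035559] 0.08543010857426299
```

View pics/scene0.png

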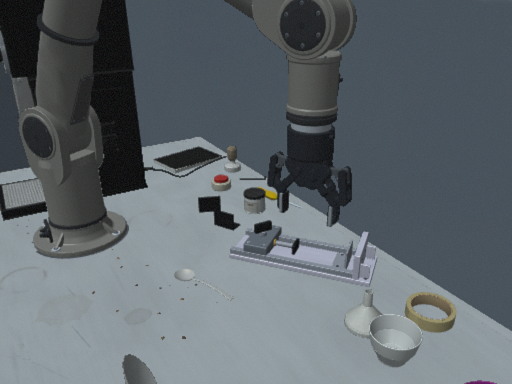

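View pics/top0.png

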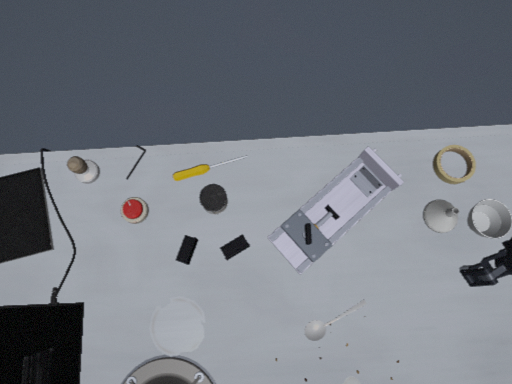

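The top view shows the jig running from (285,255) to (385,165), with the fence at (381,168). The grey carriage is at (305,234) with the black knob bar at (308,233), the pad at (332,212) and the steel bracket at (368,182). Black look-alike angles lie off the jig at (187,250) and (235,247). Only the steel one in the channel fits the description, so that is the bracket. The tin is at (213,198), the timer at (133,209) and the screwdriver at (205,170).

Run:
```python
from h import *
z=np.load("top.npz");p,X=z["p"],z["X"]
roi=np.zeros(p.shape[:2],bool);roi[145:275,265:405]=True
Z=X[...,2]
# fence top
def rect(mask,name):
    n,l,s,c=cv2.connectedComponentsWithStats(mask.astype(np.uint8))
    i=1+np.argmax(s[1:,4]);q=X[l==i]
    r=cv2.minAreaRect((q[:,:2]*1000).astype(np.float32));print(name,len(q),c[i],"med",np.median(q,0).round(4),"rect",np.round(r,1).tolist() if 0 else r);return q
rect(roi&(Z>.006),"jig all")
rect(roi&(Z>.066)&(np.mgrid[:384,:512][1]>350),"fence top")
rect(roi&(Z>.040)&(Z<.053)&(np.mgrid[:384,:512][1]<335),"carriage top")
rect(roi&(Z>.07)&(np.mgrid[:384,:512][1]<335),"knob")
rect(roi&(Z>.034)&(Z<.056)&(np.mgrid[:384,:512][1]>345),"bracket top")
cv2.imwrite("pics/crop.png",cv2.resize(p[145:275,260:410,::-1],None,fx=4,fy=4,interpolation=cv2.INTER_CUBIC))
```

```text
jig all 6760 [334.01331361 209.8056213 ] med [ 0.4249 -0.4069  0.0234] rect ((400.1598205566406, -374.179931640625), (116.07854461669922, 427.591552734375), 37.61600112915039)
fence top 337 [382.91394659 166.13946588] med [ 0.5111 -0.5208  0.0734] rect ((512.8889770507812, -519.6394653320312), (114.43339538574219, 14.945942878723145), 37.76048278808594)
carriage top 1138 [305.6572935  235.41036907] med [ 0.3649 -0.3283  0.0473] rect ((368.32440185546875, -333.04705810546875), (111.7474594116211, 64.90485382080078), 37.35124206542969)
knob 124 [307.57258065 233.16935484] med [ 0.3671 -0.3305  0.0806] rect ((366.73516845703125, -331.17755126953125), (12.265999794006348, 45.708465576171875), 87.64328002929688)
bracket top 190 [377.96315789 171.19473684] med [ 0.5062 -0.5177  0.0444] rect ((508.733642578125, -516.0341796875), (114.62360382080078, 4.448955535888672), 38.07959747314453)
```

View pics/crop.png

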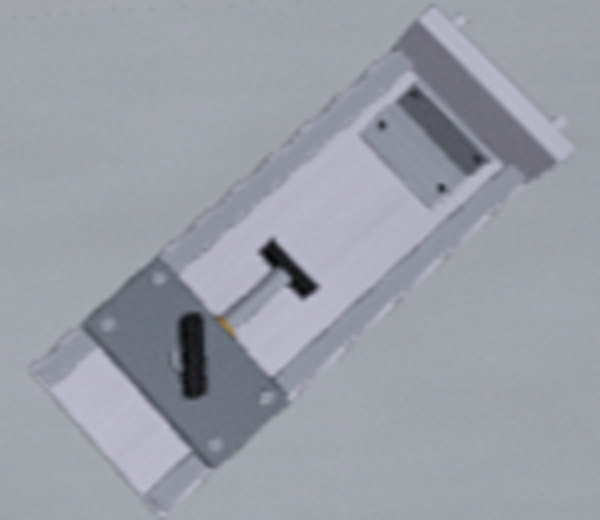

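The crop confirms it: black knob bar on the grey carriage, pad ahead of it, and the steel bracket short of the fence, slightly askew. The measurements agree with the given sizes:
- **Jig axis:** -52.4° in the world.
- **Knob:** at (0.367, -0.331), with its bar at -2.4°, so the knob angle is about 0.2.
- **Carriage:** at jig x of about -100 mm.

Moving above the knob.

Request:
apply_moves --targets '[[[0.194,-0.22,0.05],27,-1],[[0.194,-0.22,0.05],27,-1],[[0.194,-0.22,0.05],27,-1],[[0.194,-0.22,0.05],27,-1],[[0.194,-0.22,0.05],27,-1],[[0.194,-0.22,0.05],27,-1],[[0.194,-0.22,0.05],27,-1],[[0.194,-0.22,0.05],27,-1],[[0.194,-0.22,0.05],27,-1],[[0.194,-0.22,0.05],27,-1],[[0.194,-0.22,0.05],27,-1],[[0.194,-0.22,0.05],27,-1]]' --force 60

```text
t: 1.3
tcp_pos: [0.3667, -0.3324, 0.1813]
eef_rot: [[0.999, -0.04, 0.0], [-0.04, -0.999, -0.0], [0.0, 0.0, -1.0]]
contact_force: [-0.7, -0.0, 0.1]
finger_gap: 0.0852
gripper_force: 0.0
```

```bash
cat >> h.py <<'E'
def fish(m,uv,z):
    f=192/np.tan(np.radians(m["fovy"])/2); a=np.atleast_2d(uv)-[m["cx"],m["cy"]]
    r=np.hypot(*a.T)+1e-9; t=r/f
    d=np.c_[a/r[:,None]*np.sin(t)[:,None],np.cos(t)]@np.array(m["rotation"]).T
    o=np.array(m["origin"]); return o+d*((z-o[2])/d[:,2])[:,None]
E
python3 - <<'E'
from h import *
m,p,d=grab("wrist"); cv2.imwrite("pics/w0.png",p[...,::-1]); np.savez("w.npz",p=p,d=d); print(m,robot.observe()["tcp_pos"])
E
```

```text
{'fovy': 65.70646984690485, 'cx': 250.845941480524, 'cy': 193.989763898851, 'origin': array([ 0.43667571, -0.33566195,  0.3235702 ]), 'rotation': array([[-4.01272660e-02, -9.61323349e-01, -2.72483432e-01],
       [-9.99194251e-01,  3.83860078e-02,  1.17202275e-02],
       [-8.07377244e-04,  2.72734179e-01, -9.62089089e-01]])} [ 0.36673771 -0.33224965  0.1812872 ]
```

View pics/w0.png

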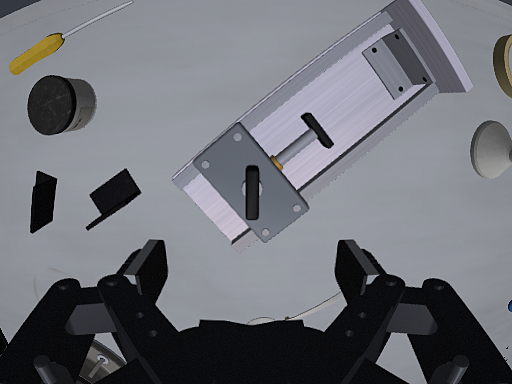

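The wrist view shows the knob bar at (252,192), upright in the image and midway between the fingers. I'll cast its top face onto z = 0.0815.

Run:
```python
from h import *
z=np.load("w.npz");p=z["p"];m=robot.camera_model("wrist")
k=np.zeros(p.shape[:2],np.uint8);k[155:230,235:270]=(p[155:230,235:270].max(2)<50)
n,l,s,c=cv2.connectedComponentsWithStats(k);i=1+np.argmax(s[1:,4]);print(s[i],c[i])
v,u=np.nonzero(l==i);q=fish(m,np.c_[u,v],.0815)
print(cv2.minAreaRect((q[:,:2]*1000).astype(np.float32)))
d=z["d"][l==i];print(d.min(),np.median(d))
```

```text
[245 165  15  55 699] [251.97567954 192.02718169]
((369.29986572265625, -333.52899169921875), (11.711753845214844, 47.482147216796875), 87.73191833496094)
0.0 0.25260806
```

Request:
apply_moves --targets '[[[0.001,0,0.04],0,-1],[[0.001,0,0.08],0,-1],[[0.001,0,0.115],0,-1],[[0.001,0,0.128],0,-1],[[0.001,0,0.128],0,-1],[[0.001,0,0.128],0,1],[[0.001,0,0.128],0,1],[[0.001,0,0.128],0,1],[[0.001,0,0.128],0,1],[[0.001,0,0.128],0,1],[[0.001,0,0.128],0,1],[[0.001,0,0.128],0,1],[[0.001,0,0.128],0,1]]' --force 60

```text
t: 2.65
tcp_pos: [0.3686, -0.3333, 0.0545]
eef_rot: [[0.999, -0.039, 0.002], [-0.039, -0.999, -0.003], [0.002, 0.002, -1.0]]
contact_force: [-2.0, -2.4, 6.4]
finger_gap: 0.0155
gripper_force: 58.5
```

Request:
apply_moves --targets '[[[0,0,0],-5,1],[[0,0,0],-11,1],[[0,0,0],-17,1],[[0,0,0],-23,1],[[0,0,0],-29,1],[[0,0,0],-35,1]]'

```text
t: 3.25
tcp_pos: [0.3685, -0.3322, 0.0544]
eef_rot: [[0.839, 0.545, 0.001], [0.545, -0.839, -0.001], [0.0, 0.002, -1.0]]
contact_force: [-1.1, 1.0, 6.1]
finger_gap: 0.0155
gripper_force: 58.7
```

Request:
apply_moves --targets '[[[0,0,0],-6,1],[[0,0,0],-12,1],[[0,0,0],-18,1],[[0,0,0],-24,1],[[0,0,0],-30,1],[[0,0,0],-30,1],[[0,0,0],-30,1],[[0,0,0],-30,1],[[0,0,0],-30,1]]'

```text
t: 4.15
tcp_pos: [0.3687, -0.3328, 0.0544]
eef_rot: [[0.458, 0.889, 0.002], [0.889, -0.458, -0.002], [-0.001, 0.002, -1.0]]
contact_force: [6.1, 2.0, 4.6]
finger_gap: 0.0151
gripper_force: 60.3
```

Run:
```python
from h import *
o=robot.observe();R=np.array(o["eef_rot"]);print(o["t"],o["tcp_pos"],np.degrees(np.arctan2(R[1,0],R[0,0])),o["contact_force"],o["ft_torque"])
for n in("wrist","top"):
    m,p,d=grab(n); np.savez(n+"1.npz",p=p,d=d); cv2.imwrite(f"pics/{n}1.png",p[...,::-1])
z=np.load("top.npz")
# jig frame calibration from first top view: fence face edge and side rails
X=z["X"];Z=X[...,2]; th=np.radians(-52.4);ex=np.array([np.cos(th),np.sin(th)]);ey=np.array([-ex[1],ex[0]])
u,v=np.meshgrid(np.arange(512),np.arange(384));roi=(u>265)&(u<405)&(v>145)&(v<275)
for nm,k in(("all",roi&(Z>.006)),("fence",roi&(Z>.068)&(u>350)),("car",roi&(Z>.042)&(Z<.052)&(u<335))):
    q=X[k][:,:2];a=q@ex;b=q@ey;print(nm,np.percentile(a,[0.5,2,98,99.5]).round(4),np.percentile(b,[.5,2,98,99.5]).round(4))
print(np.array([.3685,-.3322])@ex,np.array([.3685,-.3322])@ey)
```

```text
4.15 [ 0.36869427 -0.33280705  0.05442884] 62.76886689872428 [6.05746315 1.97137717 4.64635406] [ 0.47074235 -0.59806768 -0.00884912]
all [0.3268 0.4216 0.7266 0.7311] [0.0316 0.0341 0.1434 0.146 ]
fence [0.3268 0.3268 0.7315 0.732 ] [0.0323 0.034  0.1436 0.1463]
car [0.4565 0.4572 0.569  0.5728] [0.0335 0.035  0.1422 0.1439]
0.48803711242021147 0.0892685101283866
```

The knob is at about 1.34 rad with the carriage still in place. The fence face is about 230 mm ahead of the carriage centre, so the carriage sits at jig x ≈ -100 mm and needs about 162 mm of travel. I'll slide the first 120 mm along the jig axis, which is (-0.426, 0.905) in tool axes.

Request:
apply_moves --targets '[[[-0.0021,0.0045,0],0,1],[[-0.0064,0.0136,0],0,1],[[-0.0107,0.0226,0],0,1],[[-0.0149,0.0317,0],0,1],[[-0.0192,0.0407,0],0,1],[[-0.0234,0.0498,0],0,1],[[-0.0277,0.0588,0],0,1],[[-0.032,0.0679,0],0,1],[[-0.0362,0.0769,0],0,1],[[-0.0405,0.086,0],0,1],[[-0.0447,0.095,0],0,1],[[-0.049,0.1041,0],0,1],[[-0.0511,0.1086,0],0,1],[[-0.0511,0.1086,0],0,1],[[-0.0511,0.1086,0],0,1]]'

```text
t: 5.75
tcp_pos: [0.4419, -0.4279, 0.0545]
eef_rot: [[0.457, 0.889, 0.002], [0.889, -0.457, -0.002], [-0.001, 0.002, -1.0]]
contact_force: [-6.0, -3.4, 12.1]
finger_gap: 0.0153
gripper_force: 61.6
```

Run:
```python
from h import *
th=np.radians(-52.4);ex=np.array([np.cos(th),np.sin(th)]);ey=np.array([-ex[1],ex[0]])
o=robot.observe();P=np.array(o["tcp_pos"])[:2];F=np.array(o["contact_force"])[:2]
print(o["t"],"travel",(P-[.3687,-.3328])@ex,(P-[.3687,-.3328])@ey,"F",F@ex,F@ey,o["contact_force"])
m,p,d=grab("wrist");np.savez("w2.npz",p=p,d=d);cv2.imwrite("pics/w2.png",p[...,::-1]);print(robot.camera_model("wrist"))
m,p,d=grab("top");np.savez("top2.npz",p=p,d=d,X=pts(m,d));cv2.imwrite("pics/top2.png",cv2.resize(p[130:280,260:420,::-1],None,fx=4,fy=4,interpolation=cv2.INTER_CUBIC))
```

```text
5.75 travel 0.1200149205495761 -7.844726533936249e-05 F -0.9753558533460668 -6.803075969275127 [-5.98511529 -3.37809956 12.12924812]
{'fovy': 65.70646984690485, 'cx': 250.845941480524, 'cy': 193.989763898851, 'origin': array([ 0.47426422, -0.36668731,  0.19667553]), 'rotation': array([[ 0.88914336, -0.44065573, -0.12347714],
       [-0.45762635, -0.85528719, -0.24302663],
       [ 0.00148266,  0.27259191, -0.9621286 ]])}
```

View pics/w2.png

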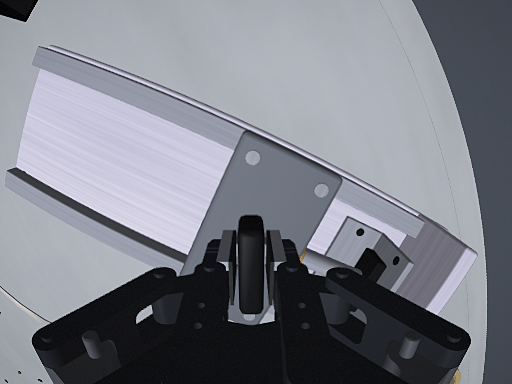

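View pics/top2.png

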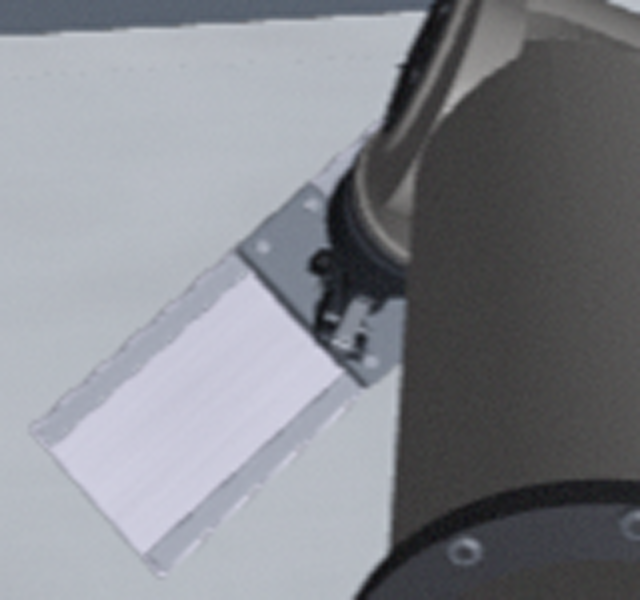

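The wrist view shows the carriage following the hand, with the bracket at (370,250) between pad and fence (fence at 450,250). There is a small lateral strain of about 7 N towards -y of the jig. I'll ease it by 0.8 mm and go on slowly to where the plunger should touch.

Request:
apply_moves --targets '[[[-0.0025,0.004,0],0,1],[[-0.0045,0.0085,0],0,1],[[-0.007,0.013,0],0,1],[[-0.0092,0.0178,0],0,1],[[-0.0092,0.0178,0],0,1],[[-0.0092,0.0178,0],0,1]]'

```text
t: 6.45
tcp_pos: [0.4538, -0.4435, 0.0545]
eef_rot: [[0.457, 0.889, 0.002], [0.889, -0.457, -0.001], [-0.0, 0.002, -1.0]]
contact_force: [-3.9, 0.2, 3.0]
finger_gap: 0.0153
gripper_force: 59.9
```

```bash
cat > s.py <<'E'
from h import *
th=np.radians(-52.4);ex=np.array([np.cos(th),np.sin(th)]);ey=np.array([-ex[1],ex[0]])
o=robot.observe();P=np.array(o["tcp_pos"])[:2]-[.3687,-.3328];F=np.array(o["contact_force"])
print(o["t"],"travel",P@ex,P@ey,"F",F[:2]@ex,F[:2]@ey,F[2],o["gripper_force"])
E
python3 s.py
```

```text
6.45 travel 0.13958497710999887 -0.00010759398310171848 F -2.535574395789836 -3.015362195316685 2.9976327308353055 59.90407168865204
```

Request:
apply_moves --targets '[[[-0.0015,0.003,0],0,1],[[-0.003,0.006,0],0,1],[[-0.0045,0.009,0],0,1],[[-0.0045,0.009,0],0,1],[[-0.0045,0.009,0],0,1]]'

```text
t: 6.95
tcp_pos: [0.4591, -0.4504, 0.0544]
eef_rot: [[0.457, 0.89, -0.0], [0.89, -0.457, 0.001], [0.001, -0.0, -1.0]]
contact_force: [-5.7, 0.6, 17.9]
finger_gap: 0.0151
gripper_force: 62.3
```

```bash
python3 s.py
```

```text
6.95 travel 0.14834910451895544 -0.00012962492398211977 F -3.906532740304686 -4.1379686949060615 17.87914976085915 62.28336274623871
```

Request:
apply_moves --targets '[[[-0.0015,0.003,0],0,1],[[-0.003,0.0063,0],0,1],[[-0.003,0.0063,0],0,1],[[-0.003,0.0063,0],0,1],[[-0.003,0.0063,0],0,1]]'

```text
t: 7.45
tcp_pos: [0.4628, -0.4552, 0.0544]
eef_rot: [[0.457, 0.89, -0.001], [0.89, -0.457, 0.002], [0.001, -0.002, -1.0]]
contact_force: [-1.3, 6.1, 15.3]
finger_gap: 0.0151
gripper_force: 62.1
```

```bash
python3 s.py
python3 - <<'E'
from h import *
m,p,d=grab("wrist");np.savez("w3.npz",p=p,d=d);cv2.imwrite("pics/w3.png",cv2.resize(p[140:340,240:500,::-1],None,fx=3,fy=3,interpolation=cv2.INTER_CUBIC))
m,p,d=grab("scene");cv2.imwrite("pics/s3.png",cv2.resize(p[200:290,220:390,::-1],None,fx=4,fy=4,interpolation=cv2.INTER_CUBIC))
E
python3 s.py
```

```text
7.45 travel 0.1544390251237698 -0.00010565173495870106 F -5.654918988708415 2.688929047248777 15.265883177959847 62.05421268939972
7.55 travel 0.15445123425279117 -0.00012411716211634618 F -7.966092535714833 -6.2751142730179055 15.190456274034247 61.8829482793808
```

View pics/w3.png

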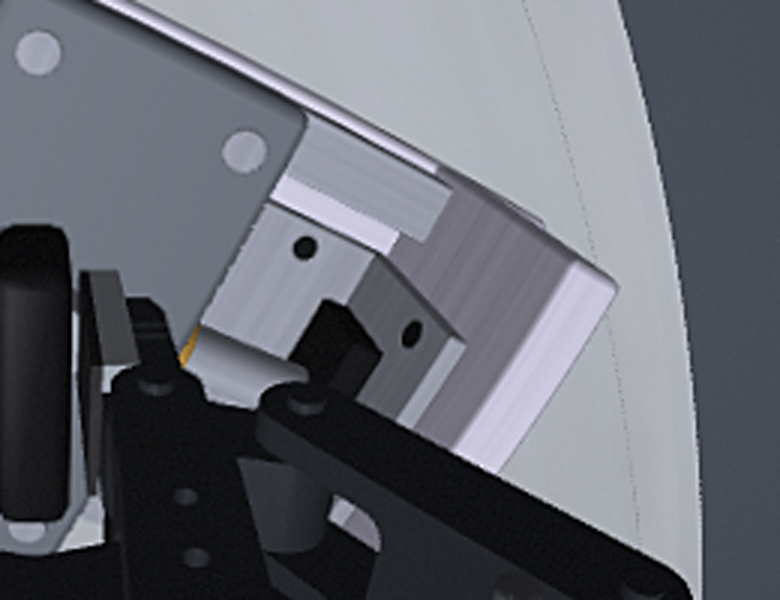

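View pics/s3.png

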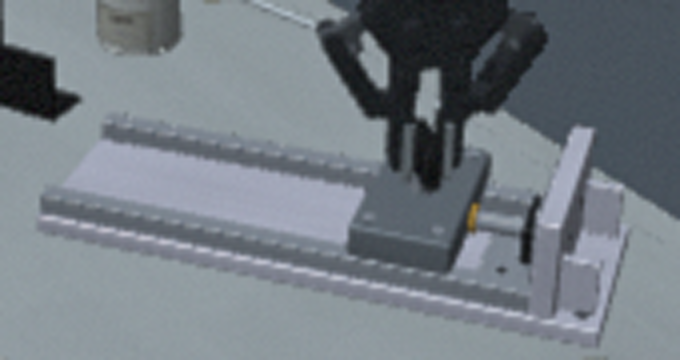

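The crops show the pad on the bracket's upright, near the fence, and the plunger rod still partly out. To check the state, I'll cast three edges onto their known heights: carriage front at (305,120)-(205,325), upright's back top edge at (465,342)-(418,425), and fence's top face edge at (573,262)-(457,445).

Run:
```python
from h import *
m=robot.camera_model("wrist");th=np.radians(-52.4);ex=np.array([np.cos(th),np.sin(th)]);ey=np.array([-ex[1],ex[0]])
for n,a,z in(("carfront",[(305,120),(205,325)],.0475),("uprback",[(465,342),(418,425)],.060),("uprfront",[(452,336),(400,415)],.060),("fencetop",[(573,262),(457,445)],.074),("fencebackedge",[(617,287),(500,470)],.074),("railend",[(452,188),(424,241)],.025),("foot rear",[(272,203),(205,325)],.017)):
    q=fish(m,[(240+(x-1)/3,140+(y-1)/3) for x,y in a],z)[:,:2];print(n,(q@ex).round(4),(q@ey).round(4))
print(np.array([.3687,-.3328])@ex+.1544)
```

```text
carfront [0.6726 0.6751] [0.1414 0.0989]
uprback [0.7188 0.7204] [0.12   0.1011]
uprfront [0.7153 0.7153] [0.1199 0.1017]
fencetop [0.7197 0.7199] [0.1439 0.1055]
fencebackedge [0.7323 0.7329] [0.144 0.104]
railend [0.7199 0.7204] [0.1418 0.1286]
foot rear [0.6868 0.6873] [0.1199 0.0881]
0.6430345152390049
```

The bracket is flush: its back edge is at 0.7196 and the fence face at 0.7198 along the axis. The carriage is at jig x ≈ 53.5 mm, where the spring gives about 6.6 N, consistent with the force readings. I need about 8.5 mm more.

Request:
apply_moves --targets '[[[-0.0012,0.0027,0],0,1],[[-0.0025,0.0055,0],0,1],[[-0.0036,0.008,0],0,1],[[-0.0036,0.008,0],0,1],[[-0.0036,0.008,0],0,1],[[-0.0036,0.008,0],0,1],[[-0.0036,0.008,0],0,1]]'

```text
t: 8.25
tcp_pos: [0.4676, -0.4613, 0.0544]
eef_rot: [[0.457, 0.89, -0.003], [0.89, -0.457, 0.003], [0.002, -0.004, -1.0]]
contact_force: [-0.1, 11.7, 15.7]
finger_gap: 0.0156
gripper_force: 61.9
```

```bash
python3 s.py
```

```text
8.25 travel 0.16217113416247025 -9.319182703012953e-05 F -9.334465125552404 7.004682937263155 15.680703790056773 61.88299834728241
```

Request:
apply_moves --targets '[[[0,0.0005,0],0,1],[[0,0.0005,0],0,1],[[0,0.0005,0],0,1],[[0,0.0005,0],0,1],[[0,0.0005,0],0,1]]'

```text
t: 8.75
tcp_pos: [0.4678, -0.4616, 0.0544]
eef_rot: [[0.457, 0.89, -0.003], [0.89, -0.457, 0.003], [0.001, -0.004, -1.0]]
contact_force: [-1.4, 10.2, 7.6]
finger_gap: 0.015
gripper_force: 60.8
```

```bash
python3 s.py
python3 - <<'E'
from h import *
m,p,d=grab("wrist");cv2.imwrite("pics/w4.png",cv2.resize(p[140:340,240:500,::-1],None,fx=3,fy=3,interpolation=cv2.INTER_CUBIC))
E
python3 s.py
```

```text
8.75 travel 0.16252162106552814 -7.992728065112371e-05 F -8.91142854082657 5.075837031086552 7.603045818452493 60.76004505157471
8.8 travel 0.16253576443993492 -0.00010089887149670895 F -11.506743596111562 -5.476314162506422 13.987433974393445 61.68281435966492
```

View pics/w4.png

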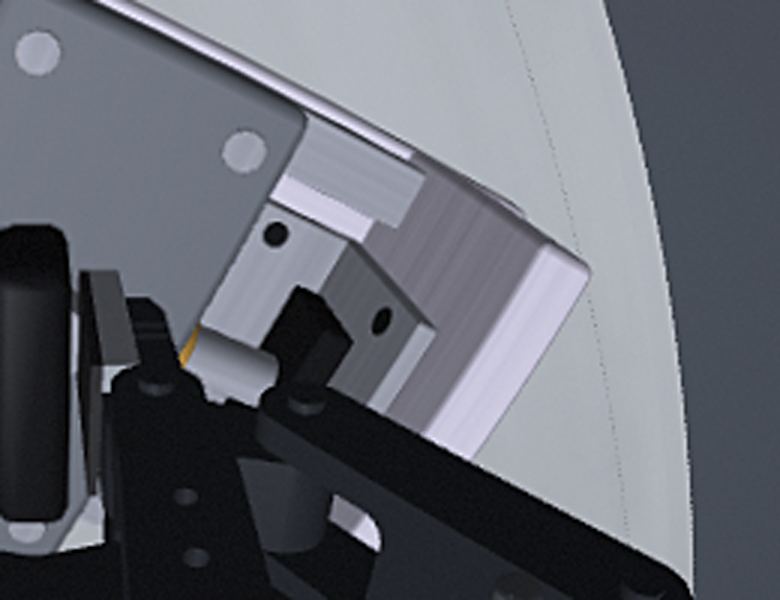

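The crop shows the knob bar still firmly in the pads, which are clear of the bracket. The bracket is square on the fence and the plunger rod is about 8 mm shorter than before. The carriage is at jig x ≈ 61.7 mm with about 10 N along the axis, so I'm handing in.

```bash
python3 -c "
from plant import robot
print(robot.hand_in())"
```

```text
the job is handed in; nothing more can be done
None
```

I handed the job in with the clamp free at about 1.34 rad and the bracket flush on the fence. I am holding the carriage by its knob at jig x ≈ 62 mm, a push of about 10 N. The hand-in gave no verdict back.

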